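# Feel for the hidden release of the board test fixture

## Robot

A 7-joint arm with a two-finger parallel gripper is mounted at the origin on a cart in front of the work surface, level with it; the furniture and walls round the work are solid. World frame = base frame: x ahead of the robot, y to its left, z up, the work surface at z = 0. Lengths are in m, angles in degrees, forces in N, time in s.
With the tool pointing down it reaches from about 0.4 to 0.875 m from the base axis. Payload 6.5 kg.
Tool frame: the origin (TCP) lies between the finger pads; the fingertips stand 25 mm ahead of it and the grasp point (between the pads) lies 6 mm ahead of it (manip.nose_length is the distance from the TCP to the fingertips, in m); z points along the fingers, y is the line along which they close (so a half turn about z gives the same grasp; the last joint's range is limited). The gripper opens to 88 mm and grips with 3 to 60 N. Pads are 18 mm wide; open, the fingers measure 123 mm over their backs; the gripper's body (75 mm by 187 mm) begins 45 mm behind the grasp point.
Start: joints at [-80.569, 30.733, -0.252, 88.115, 0.149, 61.152, -4.079], TCP at [0.149, 0.633, 0.264] pointing down, gripper open.
Joint ranges: [-154.64, 154.64], [-21.42, 123.67], [-72.66, 72.17], [13.99, 137.28], [-74.86, 254.86], [10.95, 109.41], [-158.01, 158.01]. Speed limits (degrees/s): [136.94, 136.94, 180, 180, 180, 180, 180].

## Interface

Orientations are given as [roll, pitch, yaw] about the fixed x, y, z axes, in that order (R = Rz(yaw) Ry(pitch) Rx(roll)).
In Python, from cell import manip, imaging, finish_job, models gives the robot as it stands.
- The arm moves only by the tool play_rows, never from a script. Its arguments are lists of equal length, an entry for each row: "translation": the shift along the tool's x, y, z in mm, a list of three; "delta_rot": the turn, a rotation vector about the tool's x, y, z in rad, a list of three; "grip": the closure, from 0 (fully open) to 1 (shut). A call has 1 to 20 rows; each row shifts and turns the commanded pose from where the row before left it, along the tool's axes as they then stand; what a row does not reach is not made up. A row lasts 1/8 s, in which the tool goes at most 62.5 mm and 10.7 degrees, less where a joint would pass 70% of its speed; a pose out of reach is approached as far as the arm can. A call is refused whole if a number of a shift passes 62.5 or a number of a turn 0.188, either way. A call with a gripper value outside its range is refused whole. The fingers move at their own pace and stop on an object; "force" is the grip in N (left out, the last holds). Time passes only in rows, so rows that do not move let the fingers close. It gives the time, the measured TCP pose, the force, the opening and the grip force at its end, in the units of the state.
- manip.state(): the state, without advancing time (a new reading comes with each control period).
- imaging.camera(name): name is "scene" or "side" or "wrist"; returns the picture (400x640x3 uint8, red, green, blue); there is no depth.
- imaging.get_calibration(name): a dict with "fx", "fy", "cx", "cy" (pixels), "distortion" ([k1, k2, p1, p2, k3] as OpenCV has them; the pictures are not rectified), "world_from_camera" (4x4, takes a point from camera to world coordinates); the wrist camera has in their place "mount" (4x4, takes a point from camera to tool coordinates, whose origin is the TCP and whose axes are the flange's). Camera axes: x right, y down, z forward; pixel columns grow to the right and rows downward; lengths in m; the calibration is good to about 2 mm. A picture is of the moment at which its call begins: read the wrist's pose just before it. get_calibration takes no time and is no camera call.
- finish_job(): hands the job in; it is judged then, once.
Trained networks look in the newest picture that a camera, given by its name, has taken for a name from the list of things; names that differ only in an ending like _2 or _b are one class to them, and where a whole thing is asked for, a point or a joint stands for the part that bears it (a point fixed in the world has none). Each returns a list of dicts, best first, with "p" (0 to 1); they miss things now and then, are a little off and sometimes report something else, mostly with a low value. They report only what shows in the picture. A call takes as long as a camera call.
- models.find_in(camera, target): "extent" ([left, top, width, height] in pixels, round what is visible of it).
- models.regions_of(camera, target): "mask" (400x640 bool, what is visible of it) and "extent" ([left, top, width, height] in pixels, round what is visible of it).
- models.pinpoint(camera, target): "position" ([column, row] in pixels: a listed point, or the origin of a listed thing).
The state is a dict: "clock": time; "joint_positions": joint angles; "qd": joint speeds; "joint_torque": joint torques, N m; "ee_pos": TCP position; "ee_rot": TCP orientation; "wrist_force": force on the tool from outside, world axes, zero at the start; "wrist_torque": the same for the moment, N m; "finger_gap": opening from 0.0 (shut) to 1.0 (fully open); "finger_force": force on a finger pad.
Only numpy, scipy, OpenCV 4.12 (cv2) and the standard library are available. Lean on these libraries where they do the work, as an engineer would, in place of code of your own. Each camera call takes 0.05 s, during which the arm holds its last target. There are 200 camera calls.

## Task

The cover of the board test fixture is locked. Feeling along the fixture's black front edge with a fingertip, find the one notch hidden in it, and press the release key at the bottom of the notch fully down, so that the cover pops up by itself. Only touch and press: do not touch or pry the cover, leave the loose things lying around the fixture where they are, and finish clear of everything.

Things in the scene. Friction and masses are not known exactly. Their poses are not given: they have to be found in the camera images.
- fixture: Board test fixture fixed to the bench: aluminium base plate 172 x 264 x 12 mm, a raised straight black edge along its front (the side nearer the robot), a flat grey cover behind it. Origin on the bench under the middle of the black edge; x points across the edge away from the robot to the cover, y along the edge (to the robot's left), z up.
- edge_mid (a point): Middle of the black edge, on its top plane (fixture x = y = 0, z = 40 mm). The edge reaches from x = -28 to +24 mm and y = -132 to +132 mm. Between y = -120 and +120 mm it is five black places side by side, each 48 x 48 mm, centred at y = -96, -48, 0, 48, 96 mm: four solid pads, flush with the edge, and, at any one of the five, the notch. Which one is not given.
- edge_left (a point): Left end of the row of five, on top of the edge (fixture y = +120 mm, z = 40 mm), where a solid 12 mm end cap begins. About the notch: 48 mm along y, x from -24 to +24 mm, 8 mm deep; upright walls at both ends and a 4 mm skin, flush with the edge, at the front; open at the back. Its whole bottom is the release key, of the same black plastic.
- edge_right (a point): Right end of the row of five, on top of the edge: fixture y = -120 mm, z = 40 mm; a solid 12 mm end cap follows.
- release_key (a joint): how far the release key is pressed down, m: 0 as it stands at the start (8 mm below the edge), 0.006 fully down (14 mm below the edge). It moves against a steady drag of about 6 to 8 N, has a firm stop at the bottom and stays down where it is left.
- cover (a joint): opening angle of the grey cover, rad: 0 shut, 0.15 popped up. The key works it directly (0.025 rad per mm of key). The cover is 104 mm deep and 244 mm wide, its top at z = 36 mm when shut, hinged along its far side at fixture x = 136 mm.
- cover_front (a point): middle of the cover's front upper edge (fixture x = 32 mm, z = 36 mm when shut); it rises about 16 mm when the cover pops up
- tweezers: loose steel tweezers, 12 x 123 x 9 mm, lying in front of the fixture; origin at the centre of the underside
- usb_stick: loose black memory stick, 18 x 51 x 9 mm, lying right of the fixture; origin at the centre of the underside
- marker: loose white marker pen with a blue cap, 12 x 126 x 13 mm, lying behind the fixture; origin at the centre of the underside

How it is judged (in metres and radians):
At the end, for the whole second after the job is handed in: The release key is down (at least 5 of its 6 mm) and stays there, and the cover stands popped up (more than 0.115 rad) (value of joint release_key above 0.005 m and value of joint cover above 0.115 rad); the robot touches nothing.
It fails at once if the cover is touched or pried (more than 1 N from the robot) (contact force between the arm and cover above 1 N).
It fails at once if the cover is touched or pried by the fingers (more than 1 N) (contact force between the fingers and cover above 1 N).
It fails at once if the tweezers are moved by more than 20 mm (distance of tweezers from where it was at the start of the episode above 0.02 m).
It fails at once if the memory stick is moved by more than 20 mm (distance of usb_stick from where it was at the start of the episode above 0.02 m).
It fails at once if the marker is moved by more than 20 mm (distance of marker from where it was at the start of the episode above 0.02 m).
It also fails if it takes over 58 s, if anything falls off the work surface, if the arm or the gripper's body presses on something with over 40 N, if the wrist force passes 120 N, or if a joint passes its speed limit or range.

## Working session

There is one attempt and no reset: what is moved stays moved. The work goes in short steps, Python scripts to look and compute and a tool call to move; the robot and the scene stay as the last step left them, time stands still between calls to the robot, and variables do not carry over. Pictures are saved under pics/ and viewed, at most 10 in all, crops included, and the job is handed in when it is done.

Besides the shell and the picture viewer there is one more tool, called after "Call:" by a JSON object that holds its "method" and its "body". play_rows: Moves the arm, as the interface text tells. Its arguments: {"type":"object","properties":{"translation":{"type":"array"},"delta_rot":{"type":"array"},"grip":{"type":"array"},"force":{"type":"number"}},"required":["translation","delta_rot","grip"]}

```bash
mkdir -p pics
python3 - <<'E'
from cell import manip, imaging, models
import cv2,numpy as np
print(manip.state())
for c in ["scene","side"]:
    im=imaging.camera(c); cv2.imwrite(f"pics/{c}0.png",im[:,:,::-1])
    k=imaging.get_calibration(c); print(c,k)
    for t in ["edge_mid","edge_left","edge_right","cover_front","fixture"]:
        print(t,[(np.round(d["position"],1).tolist(),round(d["p"],2)) for d in models.pinpoint(c,t)][:3])
E
```

```text
{'clock': 0.0, 'joint_positions': array([-80.56905238,  30.77752319,  -0.25525472,  88.16886567,
         0.14949495,  61.15320499,  -4.0811884 ]), 'qd': array([-0.02951265,  0.04411011, -0.07081758,  0.03234631,  0.03426406,
       -0.09338335,  0.03239936]), 'joint_torque': array([ 8.34543644e-04, -5.70997703e+01,  9.90612879e-01, -2.51590240e+01,
       -5.63545281e-02,  1.81549473e-02,  1.84155379e-04]), 'ee_pos': array([0.14856885, 0.6322114 , 0.26285107]), 'ee_rot': array([-1.79901005e+02,  7.26826910e-03,  1.66779529e+02]), 'wrist_force': array([-0.57879906,  0.53437527, -0.03425624]), 'wrist_torque': array([-0.01505121, -0.01211289,  0.01102872]), 'finger_force': 0.0, 'finger_gap': 0.9975557953338692}
scene {'fx': 378.2801389065733, 'fy': 378.2801389065733, 'cx': 324.81509024747754, 'cy': 199.51157940771154, 'distortion': array([-0.0750367,  0.       ,  0.       ,  0.       ,  0.       ]), 'world_from_camera': array([[-0.99203452, -0.07540698,  0.10090239,  0.46036232],
       [-0.12539734,  0.515131  , -0.84788888,  0.88569787],
       [ 0.01195879, -0.85378794, -0.52048357,
[... 214 characters left out ...]
.8)]
fixture [([335.5, 221.5], 0.62)]
side {'fx': 411.75377159675674, 'fy': 411.75377159675674, 'cx': 321.71730402174256, 'cy': 196.78952813552837, 'distortion': array([-0.03391769,  0.        ,  0.        ,  0.        ,  0.        ]), 'world_from_camera': array([[ 0.19610693, -0.85690159,  0.47671976,  0.13200058],
       [-0.98053168, -0.17631345,  0.08643606,  0.06227281],
       [ 0.00998491, -0.48438954, -0.87479545,  0.80932437],
       [ 0.        ,  0.        ,  0.        ,  1.        ]])}
edge_mid [([307.6, 208.8], 0.84), ([365.0, 216.7], 0.74)]
edge_left [([250.4, 203.2], 0.6)]
edge_right [([364.5, 214.0], 0.79)]
cover_front [([311.0, 194.7], 0.77)]
fixture [([309.7, 216.7], 0.55)]
```

View pics/scene0.png

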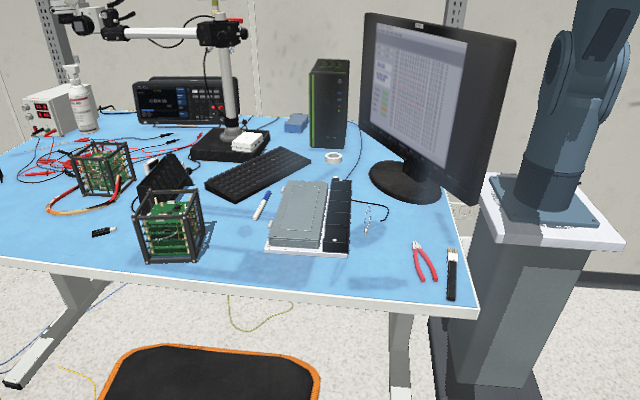

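View pics/side0.png

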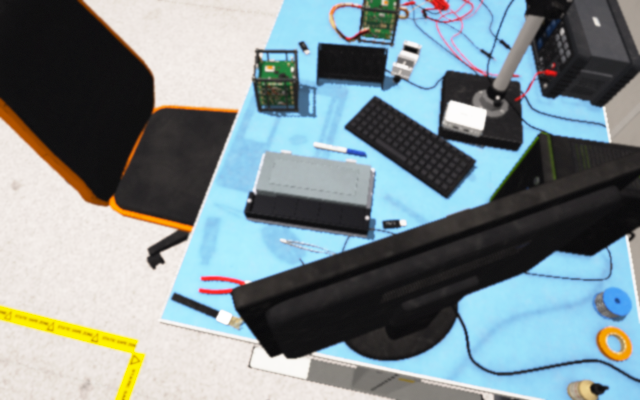

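```bash
cat > h.py <<'E'
import numpy as np, cv2
from cell import imaging
def ray(c,px):
    k=imaging.get_calibration(c); K=np.array([[k["fx"],0,k["cx"]],[0,k["fy"],k["cy"]],[0,0,1]])
    u=cv2.undistortPoints(np.array([[px]],float),K,k["distortion"])[0,0]
    T=k["world_from_camera"]; return T[:3,3], T[:3,:3]@np.array([u[0],u[1],1])
def onz(c,px,z):
    o,d=ray(c,px); return o+d*(z-o[2])/d[2]
E
python3 - <<'E'
from h import *
for c,P in dict(scene=dict(mid=[336.5,204.5],left=[331.5,239.8],right=[340.8,180.5],cov=[325.4,207.9]),side=dict(mid=[307.6,208.8],left=[250.4,203.2],right=[364.5,214],cov=[311,194.7])).items():
    for n,p in P.items(): print(c,n,onz(c,p,.036 if n=="cov" else .04).round(4))
E
```

```text
scene mid [0.5202 0.1557 0.04  ]
scene left [0.5169 0.2885 0.04  ]
scene right [0.5208 0.0397 0.04  ]
scene cov [0.5442 0.1674 0.036 ]
side mid [0.517  0.1617 0.04  ]
side left [0.5056 0.283  0.04  ]
side right [0.5289 0.0426 0.04  ]
side cov [0.5538 0.1623 0.036 ]
```

The scene view shows the fixture at (310,218) with its black edge from (340,180) to (338,250). The monitor stands between it and the robot base. In the side view the edge runs (248,222)–(368,228), with the tweezers at (305,246), the stick at (395,224) and the marker at (340,150). Next I'll locate the monitor and pin down the fixture corners.

Run:
```python
from h import *
def tri(a,b):
    o1,d1=ray("scene",a);o2,d2=ray("side",b)
    s=np.linalg.lstsq(np.c_[d1,-d2],o2-o1,rcond=None)[0]
    p,q=o1+d1*s[0],o2+d2*s[1]; return ((p+q)/2).round(3),np.linalg.norm(p-q).round(3)
print("mon top-left",tri([515,40],[235,290]),"bot-left",tri([478,205],[255,355]))
print("base",onz("scene",[410,180],0),onz("scene",[372,180],0),onz("scene",[448,180],0))
A=cv2.imread("pics/scene0.png")[160:270,240:400]; B=cv2.imread("pics/side0.png")[130:260,230:410]
A=cv2.resize(A,None,fx=5,fy=5,interpolation=3);B=cv2.resize(B,None,fx=4.4,fy=4.4,interpolation=3)
cv2.imwrite("pics/ca.png",A);cv2.imwrite("pics/cb.png",B)
```

```text
mon top-left (array([0.224, 0.166, 0.411]), np.float64(0.011)) bot-left (array([0.214, 0.183, 0.082]), np.float64(0.009))
base [ 0.33442694 -0.06589231  0.        ] [ 0.44027388 -0.04981953  0.        ] [ 0.22682871 -0.08241614  0.        ]
```

View pics/cb.png

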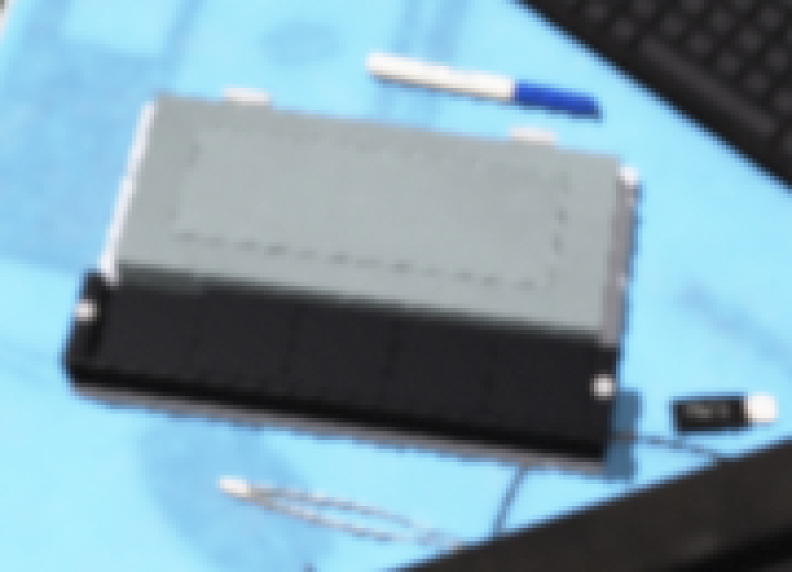

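Run:
```python
from h import *
L,R=[onz("side",p,.04) for p in([249.5,200.7],[366.8,217.7])]
print(L,R,np.linalg.norm(L-R),np.degrees(np.arctan2(-(L-R)[0],(L-R)[1])))
print(imaging.get_calibration("wrist"))
```

```text
[0.51104452 0.28658243 0.04      ] [0.52137914 0.03663766 0.04      ] 0.25015833306843127 2.3676958687552765
{'fx': 290.85679176786834, 'fy': 290.85679176786834, 'cx': 319.1741235316496, 'cy': 201.79082032193568, 'distortion': array([0.00609127, 0.        , 0.        , 0.        , 0.        ]), 'mount': array([[ 1.56253178e-05, -9.50138741e-01, -3.11827472e-01,
         8.17505445e-02],
       [ 9.99999793e-01, -1.85706458e-04,  6.15956681e-04,
        -6.71190302e-04],
       [-6.43152681e-04, -3.11827417e-01,  9.50138542e-01,
        -1.21071604e-01],
       [ 0.00000000e+00,  0.00000000e+00,  0.00000000e+00,
         1.00000000e+00]])}
```

View pics/ca.png

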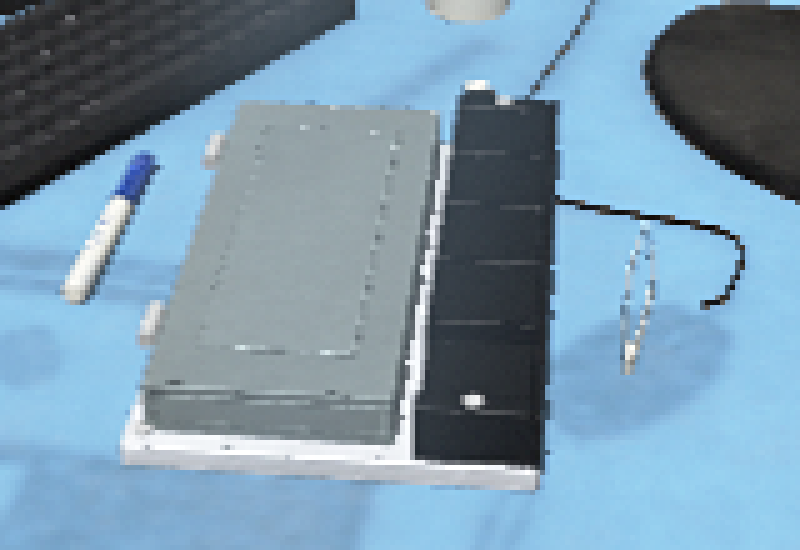

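Cropped views: the white dots on the end caps put the edge middle near (0.516, 0.161) with a yaw of about 2.5°. I'll square the tool up, move above the edge going around the monitor, and close the fingers.

Call:
{"method": "play_rows", "body": {"translation": [[0, 0, 0], [0, 0, 0], [-43, -12, 0], [-43, -12, 0], [-43, -12, 0], [-43, -12, 0], [-43, -12, 0], [-43, -12, 0], [-43, -12, 0], [-43, -12, 0], [0, -40, 8], [0, -40, 8], [0, -40, 8], [0, -40, 8], [0, -40, 8], [0, -40, 8], [0, -40, 8], [0, -40, 8], [0, -40, 8], [0, -32, 0]], "delta_rot": [[0, 0, -0.138], [0, 0, -0.138], [0, 0, 0], [0, 0, 0], [0, 0, 0], [0, 0, 0], [0, 0, 0], [0, 0, 0], [0, 0, 0], [0, 0, 0], [0, 0, 0], [0, 0, 0], [0, 0, 0], [0, 0, 0], [0, 0, 0], [0, 0, 0], [0, 0, 0], [0, 0, 0], [0, 0, 0], [0, 0, 0]], "grip": [1, 1, 1, 1, 1, 1, 1, 1, 1, 1, 1, 1, 1, 1, 1, 1, 1, 1, 1, 1]}}

```text
clock: 3.1
ee_pos: [0.5142, 0.1589, 0.1913]
ee_rot: [-180.0, -0.0, -177.5]
wrist_force: [0.6, 0.0, 0.9]
finger_gap: 0.001
finger_force: 0.0
```

```bash
cat >> h.py <<'E'
from cell import manip, models
from scipy.spatial.transform import Rotation as Ro
def wray(px,s):
    k=imaging.get_calibration("wrist"); K=np.array([[k["fx"],0,k["cx"]],[0,k["fy"],k["cy"]],[0,0,1]])
    u=cv2.undistortPoints(np.array([[px]],float),K,k["distortion"])[0,0]
    T=np.eye(4);T[:3,:3]=Ro.from_euler("xyz",s["ee_rot"],degrees=True).as_matrix();T[:3,3]=s["ee_pos"];T=T@k["mount"]
    return T[:3,3],T[:3,:3]@np.array([u[0],u[1],1])
def wonz(px,s,z):
    o,d=wray(px,s); return o+d*(z-o[2])/d[2]
E
python3 - <<'E'
from h import *
import pickle
s=manip.state(); im=imaging.camera("wrist"); cv2.imwrite("pics/w0.png",im[:,:,::-1]); pickle.dump(s,open("s0.pkl","wb"))
print(s["clock"],s["ee_pos"],s["ee_rot"],s["joint_positions"].round(1),s["wrist_force"],s["finger_gap"])
for t in ["edge_mid","edge_left","edge_right","cover_front"]:
    for d in models.pinpoint("wrist",t)[:2]: print(t,d["p"],np.round(d["position"],1),wonz(d["position"],s,.036 if "cov" in t else .04).round(4))
E
```

```text
3.1 [0.51415511 0.1588703  0.1913003 ] [-1.79962934e+02 -4.19764212e-02 -1.77469188e+02] [-23.   25.3   1.3 108.8  -0.8  46.   71.2] [0.61515951 0.03228514 0.90435433] 0.0014028841292973975
edge_left 0.6 [446.  196.7] [0.5109 0.2826 0.04  ]
edge_right 0.89 [201.8 195.6] [0.5203 0.0438 0.04  ]
cover_front 0.64 [322.  225.5] [0.5484 0.1629 0.036 ]
```

View pics/w0.png

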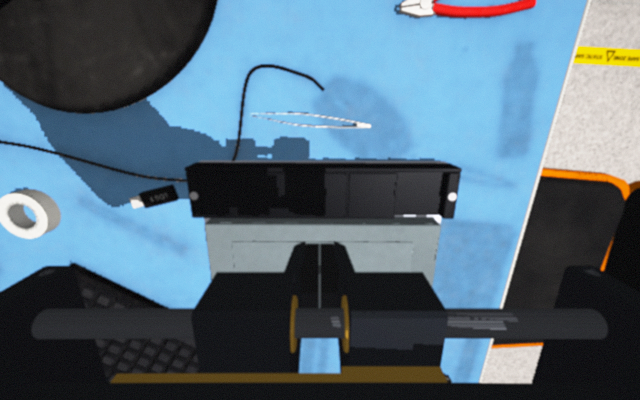

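The wrist view shows the edge from (190,190) to (458,197). Pad seams show, and there's a bright gap at (420,217) behind the leftmost place, so that one is worth probing first. The fit gives a middle of (0.5156, 0.163) and a yaw of 2.3°. I'll go above fixture y=+96 and feel downward.

Call:
{"method": "play_rows", "body": {"translation": [[0, 25, 10], [1, 25, 25], [1, 25, 25], [0, 25, 25], [0, 0, 20], [0, 0, 6], [0, 0, 0], [0, 0, 0]], "delta_rot": [[0, 0, 0], [0, 0, 0], [0, 0, 0], [0, 0, 0], [0, 0, 0], [0, 0, 0], [0, 0, 0], [0, 0, 0]], "grip": [1, 1, 1, 1, 1, 1, 1, 1]}}

```text
clock: 4.35
ee_pos: [0.5085, 0.2609, 0.0816]
ee_rot: [180.0, 0.1, -177.4]
wrist_force: [-0.4, -0.1, 0.7]
finger_gap: 0.001
finger_force: 0.0
```

Call:
{"method": "play_rows", "body": {"translation": [[0, 0, 3], [0, 0, 3], [0, 0, 2], [0, 0, 2], [0, 0, 2], [0, 0, 2], [0, 0, 2], [0, 0, 0], [0, 0, 0]], "delta_rot": [[0, 0, 0], [0, 0, 0], [0, 0, 0], [0, 0, 0], [0, 0, 0], [0, 0, 0], [0, 0, 0], [0, 0, 0], [0, 0, 0]], "grip": [1, 1, 1, 1, 1, 1, 1, 1, 1]}}

```text
clock: 5.48
ee_pos: [0.5079, 0.2606, 0.0647]
ee_rot: [-180.0, 0.0, -177.4]
wrist_force: [0.4, -0.1, 0.0]
finger_gap: 0.002
finger_force: 0.0
```

Call:
{"method": "play_rows", "body": {"translation": [[0, 0, 1], [0, 0, 1], [0, 0, 1], [0, 0, 0], [0, 0, 0]], "delta_rot": [[0, 0, 0], [0, 0, 0], [0, 0, 0], [0, 0, 0], [0, 0, 0]], "grip": [1, 1, 1, 1, 1]}}

```text
clock: 6.1
ee_pos: [0.5079, 0.2606, 0.0617]
ee_rot: [180.0, 0.0, -177.4]
wrist_force: [-0.4, 0.2, -0.2]
finger_gap: 0.007
finger_force: 0.0
```

No force at 3 mm below the edge plane, so this is the notch. I'll press on to the key.

Call:
{"method": "play_rows", "body": {"translation": [[0, 0, 1], [0, 0, 1], [0, 0, 1], [0, 0, 1], [0, 0, 1], [0, 0, 1], [0, 0, 0], [0, 0, 0]], "delta_rot": [[0, 0, 0], [0, 0, 0], [0, 0, 0], [0, 0, 0], [0, 0, 0], [0, 0, 0], [0, 0, 0], [0, 0, 0]], "grip": [1, 1, 1, 1, 1, 1, 1, 1]}}

```text
clock: 7.1
ee_pos: [0.5079, 0.2606, 0.0561]
ee_rot: [180.0, 0.0, -177.4]
wrist_force: [-1.4, -0.9, 5.8]
finger_gap: 0.007
finger_force: 2.7
```

Call:
{"method": "play_rows", "body": {"translation": [[0, 0, 1], [0, 0, 1], [0, 0, 1], [0, 0, 0], [0, 0, 0]], "delta_rot": [[0, 0, 0], [0, 0, 0], [0, 0, 0], [0, 0, 0], [0, 0, 0]], "grip": [1, 1, 1, 1, 1]}}

```text
clock: 7.72
ee_pos: [0.5079, 0.2607, 0.053]
ee_rot: [180.0, -0.0, -177.4]
wrist_force: [-1.5, -0.2, 5.2]
finger_gap: 0.004
finger_force: 2.6
```

The key is giving way against steady drag. Now I'll take it to the stop.

Call:
{"method": "play_rows", "body": {"translation": [[0, 0, 1], [0, 0, 1], [0, 0, 1], [0, 0, 0], [0, 0, 0]], "delta_rot": [[0, 0, 0], [0, 0, 0], [0, 0, 0], [0, 0, 0], [0, 0, 0]], "grip": [1, 1, 1, 1, 1]}}

```text
clock: 8.35
ee_pos: [0.5079, 0.2606, 0.0513]
ee_rot: [-180.0, -0.0, -177.4]
wrist_force: [-5.9, -3.6, 19.6]
finger_gap: 0.01
finger_force: 9.8
```

Call:
{"method": "play_rows", "body": {"translation": [[0, 0, 0.6], [0, 0, 0]], "delta_rot": [[0, 0, 0], [0, 0, 0]], "grip": [1, 1]}}

```text
clock: 8.6
ee_pos: [0.508, 0.2607, 0.0513]
ee_rot: [180.0, -0.0, -177.4]
wrist_force: [-7.1, -3.3, 26.3]
finger_gap: 0.003
finger_force: 12.9
```

Call:
{"method": "play_rows", "body": {"translation": [[0, 0, -3], [0, 0, -5], [0, 0, -10], [0, 0, -20], [0, 0, -30], [0, 0, -40], [0, 0, -30], [0, 0, 0], [0, 0, 0]], "delta_rot": [[0, 0, 0], [0, 0, 0], [0, 0, 0], [0, 0, 0], [0, 0, 0], [0, 0, 0], [0, 0, 0], [0, 0, 0], [0, 0, 0]], "grip": [1, 1, 1, 1, 1, 1, 1, 1, 1]}}

```text
clock: 9.72
ee_pos: [0.5075, 0.2604, 0.1871]
ee_rot: [-180.0, -0.0, -177.4]
wrist_force: [-0.5, -0.8, -1.0]
finger_gap: 0.001
finger_force: 0.0
```

Run:
```python
from h import *
s=manip.state();print(s["clock"],s["ee_pos"],s["wrist_force"])
a=imaging.camera("scene")[130:270,230:400,::-1]
b=imaging.camera("wrist")[:,:,::-1]
a=cv2.resize(a,None,fx=2.8,fy=2.8,interpolation=3)
b=cv2.resize(b[100:320,150:500],None,fx=0.9,fy=0.9)
h=max(len(a),len(b));p=lambda i:cv2.copyMakeBorder(i,0,h-len(i),0,0,0)
cv2.imwrite("pics/end.png",np.hstack([p(a),p(b)]))
```

```text
9.725 [0.50752938 0.26044557 0.18712924] [-0.49097183 -0.80947641 -1.04784384]
```

View pics/end.png

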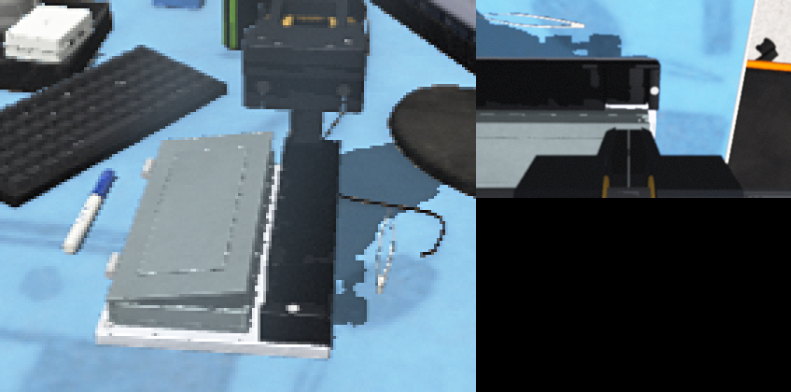

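The scene crop shows the cover popped up, with the wedge gap visible at about (180,305). The loose things are where they were and the gripper is clear.

```bash
python3 -c "
from cell import finish_job
print(finish_job())"
```

```text
the job is handed in; nothing more can be done
None
```

The notch was at the leftmost place (fixture y = +96 mm); I pressed the release key to its stop, the camera showed the cover popped up, and the arm finished clear, so I handed the job in (no verdict was returned).

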